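# Refill the locked fish feeder

### The job

Refill the automatic feeder: put the key fully into its lock, turn it clockwise to release the cover and slide the cover fully open; then tip the amber cup over the hopper to pour in its food balls, stand the cup upright on its cork mat again, and put the stray balls from the tray into the hopper as well (cup or strays first, as you like). When every ball is in the hopper, slide the cover fully shut and turn the key back to lock it, leaving the key fully home in the lock. Leave the jar, scoop, tweezers and tube where they are.

Things in the scene. Friction and masses are not known exactly. Their poses are not given: they have to be found in the camera images.
- feeder: grey plastic automatic feeder, fixed, 150 (its x) x 302 (y) x 110 mm high; origin centre of underside. On its top from -y to +y: steel lock (axis at y -121 mm), square hopper (116 x 116 mm clear, 75 mm deep, centre y -19 mm), plain parking end (y +39 to +151) over which the cover slides. A white drum bulges 17 mm from the front (-x) face
- hopper (a point): centre of the hopper's square mouth, level with the feeder's top (110 mm above the ledge); axes as the feeder's
- lock_top (a point): centre of the top face of the steel lock plug, 114 mm above the ledge; it turns with the plug. The key slot runs along its x axis: 25 mm long, 9 mm wide, 36 mm deep, with a 3 mm chamfer at the mouth. z up
- lock (a joint): turn of the lock plug, rad: 0 locked (slot along the feeder's x), grows clockwise seen from above to its stop at 1.4. Stiff (0.05 N m), stays where left. It draws a hidden bolt: the cover is free above about 1.0; the bolt can rise again only with the cover fully shut (within 2 mm)
- cover (a joint): slide of the white hopper cover, m: 0 shut, to 0.116 fully open; opens towards the feeder's +y. Needs about 2 N, stays where left
- cover_grip (a point): middle of the upright grip bar on the cover: 44 mm along the feeder's x, 12 mm thick along its y, 24 mm high (foot 116, top 140 mm above the ledge). The cover is a plate 134 (x) x 136 (y) x 6 mm; it moves with the cover
- key: steel key, 76 mm tall, upright in its stand. Origin: centre of the blade's lower end, z up. Blade 22 (x) x 6 (y) x 30 mm (last 3 mm slimmer); round shoulder 32 mm across at z 30 to 36 mm, which rests on the lock's top when the key is fully home; flat bow 36 (x) x 10 (y) mm at z 36 to 76 mm. Either half turn fits
- stand: black key stand 50 x 50 x 45 mm, fixed; origin centre of underside; its slot holds the key's blade loosely, along the stand's x, the shoulder resting on its top
- mat: round cork mat, 130 mm across, 4 mm thick, fixed; origin centre of underside
- cup: amber glass pouring cup, 150 g, starts within 15 mm of the mat's middle. Origin centre of underside, z up. Flared wall 4 mm thick, 60 mm across outside at the foot, 120 at the rim, 65 high, floor 5 thick. Flat upright handle fin, 10 mm thick (y), towards the cup's -x: 56 to 108 mm from the axis, 30 to 75 mm above the foot. Balls roll out over the rim when tipped beyond about 70 degrees
- tray: white shallow tray 170 x 170 x 12 mm, fixed, walls and floor 4 mm; origin centre of underside; holds the stray balls
- ball1: hard pressed food ball, 25 mm across, 12 g, origin at its centre; at the start in the cup, or absent
- ball2: hard pressed food ball, 25 mm across, 12 g, origin at its centre; at the start in the cup, or absent
- ball3: hard pressed food ball, 25 mm across, 12 g, origin at its centre; at the start in the cup, or absent
- ball4: hard pressed food ball, 25 mm across, 12 g, origin at its centre; at the start in the cup, or absent
- ball5: hard pressed food ball, 25 mm across, 12 g, origin at its centre; at the start in the tray, or absent
- ball6: hard pressed food ball, 25 mm across, 12 g, origin at its centre; at the start in the tray, or absent
- ball7: hard pressed food ball, 25 mm across, 12 g, origin at its centre; at the start in the tray, or absent
- jar: bystander: capped amber glass jar, 68 mm across, 100 mm high; origin centre of underside
- scoop: bystander: blue plastic scoop, 135 mm long, 22 mm high; origin centre of its bowl's underside
- tweezers: bystander: steel tweezers lying flat, 120 mm along x, 4 mm thick; origin centre
- tube: bystander: clear acrylic tube standing on end, 44 mm across, 100 mm high; origin centre of underside

How it is judged:
By the outcome, as a careful person would: the job done as asked, in the order asked, and still so for the second after the job is handed in, with the robot touching nothing.
Of ball1, ball2, ball3, ball4 only 2 to 4 are there at a start; the rules pass over those that are not, and their reading is None.
Of ball5, ball6, ball7 only 1 to 2 are there at a start; the rules pass over those that are not, and their reading is None.
At some moment in a run one of ball5, ball6, ball7 may be knocked a few centimetres aside while the robot is not near it.
It also fails if it takes over 210 s, if anything falls off the work surface, if the arm or the gripper's body presses on something with over 40 N, if the wrist force passes 120 N, or if a joint passes its speed limit or range.

### The arm

A 7-joint arm with a two-finger parallel gripper is mounted at the origin on the work surface. World frame = base frame: x ahead of the robot, y to its left, z up, the work surface at z = 0. Lengths are in m, angles in rad, forces in N, time in s.
With the tool pointing down it reaches from about 0.425 to 0.95 m from the base axis. Payload 4.7 kg.
Tool frame: the origin (TCP) lies on the centre line of the jaws, within the pads' length; the fingertips stand robot.nose_length ahead of it and the grasp point (between the pads) lies 8 mm behind it (robot.nose_length is the distance from the TCP to the fingertips, in m); z points along the fingers, x is the direction in which the jaws open and shut, and the axes are right-handed (so a half turn about z gives the same grasp; the last joint's range is limited). The gripper opens to 85 mm and grips with 20 to 120 N. Pads are 22 mm wide; open, the fingers measure 114 mm over their backs; the gripper's body (76 mm by 85 mm) begins 54 mm behind the grasp point. The pads swing forward as they close: fully open they stand 13 mm farther back than shut.
Start: joints at [1.293, 0.469, -0.049, 1.532, 0.024, 1.141, -0.082], TCP at [0.166, -0.654, 0.242] pointing down, gripper open.
Joint ranges: [-2.59, 2.59], [-0.33, 1.99], [-1.39, 1.29], [0.1, 2.45], [-1.04, 4.18], [0.21, 1.99], [-2.66, 2.66]. Speed limits (rad/s): [2.57, 2.57, 3.14, 3.14, 3.14, 3.14, 3.14].

### API

Orientations are given as [roll, pitch, yaw] about the fixed x, y, z axes, in that order (R = Rz(yaw) Ry(pitch) Rx(roll)).
In Python, from plant import robot gives the robot as it stands. Calls block until the motion is done:
- robot.goto(position, orientation): joint-space move of the TCP to a pose.
- robot.move_straight(position, vel=0.15, attitude=None, contact_N=None): straight line of the TCP; attitude=None keeps the orientation; vel is the mean speed in m/s. With contact_N (N) it stops when the force on the tool has changed by that much, and returns True; else False.
- robot.move_joints(angles): joint-space move.
- robot.grip(opening, strength=None): opening from 0.0 (shut) to 1.0 (fully open); strength is the grip in N (None keeps the last); returns when the fingers have stopped.
- robot.sleep(seconds).
- robot.inverse_kinematics(position, orientation): joint angles nearest the present ones, or None.
- robot.sense(): the state.
- robot.grab_frame(name): name is "scene" or "top"; returns a dict with "image" (480x640x3 uint8, red, green, blue), "range_z" (480x640 float32, m along the optical axis (not along the pixel's ray), 0 where there is no reading), "fx", "fy", "cx", "cy" (pixels), "R" (3x3) and "t" (3): a world point X has camera coordinates R X + t. Camera axes: x right, y down, z forward; pixel columns grow to the right and rows downward; lengths in m; the calibration is good to about 2 mm. A picture is of the moment at which its call begins.
A pose or a line that the arm cannot do raises robot.IKError and nothing moves.
- robot.close_job(): hands the job in, once; it reports no verdict.
The state is a dict: "t": time; "joint_pos": joint angles; "joint_velocities": joint speeds; "effort": joint torques, N m; "tcp_pos": TCP position; "tcp_rot": TCP orientation; "wrist_force": force on the tool from outside, world axes, zero at the start; "torque": the same for the moment, N m; "opening": opening from 0.0 (shut) to 1.0 (fully open).
Only numpy, scipy, OpenCV 4.12 (cv2) and the standard library are available. Lean on these libraries where they do the work, as an engineer would, in place of code of your own. Each camera call takes 0.05 s, during which the arm holds its last target. There are 200 camera calls.

## Working session

There is one attempt and no reset: what is moved stays moved. The work goes in short steps, each a Python script; the robot and the scene stay as the last script left them, time stands still between calls to the robot, and variables do not carry over. Pictures are saved under pics/ and viewed, about 12 in all and at most 16, crops included, and the job is handed in when it is done.

```bash
ls; mkdir -p pics; python3 - <<'E'
from plant import robot
import cv2,numpy as np
print(robot.nose_length, robot.sense())
for n in("scene","top"):
    f=robot.grab_frame(n); cv2.imwrite(f"pics/{n}0.png",f["image"][:,:,::-1]); np.savez(f"pics/{n}0.npz",**f)
    print(n,f["fx"],f["fy"],f["cx"],f["cy"],f["R"],f["t"], -f["R"].T@f["t"])
E
```

```text
pics
0.011 {'t': 0.0, 'joint_pos': array([ 1.29312889,  0.46943619, -0.04856524,  1.53370831,  0.02411659,
        1.14098737, -0.08228745]), 'joint_velocities': array([-0.00023872, -0.00087401,  0.00015744,  0.0003455 ,  0.00031967,
        0.00068597, -0.0021959 ]), 'effort': array([ 5.33803413e-04, -5.10310113e+01, -4.65592684e-02, -2.37717444e+01,
        1.08011212e-02,  7.67415971e-03,  1.09057135e-05]), 'tcp_pos': array([ 0.16604138, -0.65367499,  0.24125876]), 'tcp_rot': array([ 3.14149219e+00,  1.95059970e-03, -1.32200407e+00]), 'wrist_force': array([0.56692136, 0.01642188, 0.48695119]), 'torque': array([-0.02806811, -0.04743356, -0.06985188]), 'opening': 0.9993235707610127}
scene 470.9226581414905 470.9226581414905 313.76227051483187 236.11345253684829 [[ 0.88326582  0.46887141 -0.00104615]
 [ 0.36809661 -0.69480356 -0.61786156]
 [-0.29042449  0.54535091 -0.78628621]] [-0.57374642 -0.16302855  1.14993251] [ 0.90074942 -0.47137627  0.80284678]
top 515.8005811952427 515.8005811952427 319.59814889687675 239.3133474571817 [[ 0.00166713 -0.99998276  0.00563018]
 [-0.99888656 -0.0019307  -0.04713711]
 [ 0.04714717 -0.00554533 -0.99887256]] [-0.00620052  0.61053277  1.1938848 ] [0.55357503 0.00159883 1.22135243]
```

View pics/scene0.png

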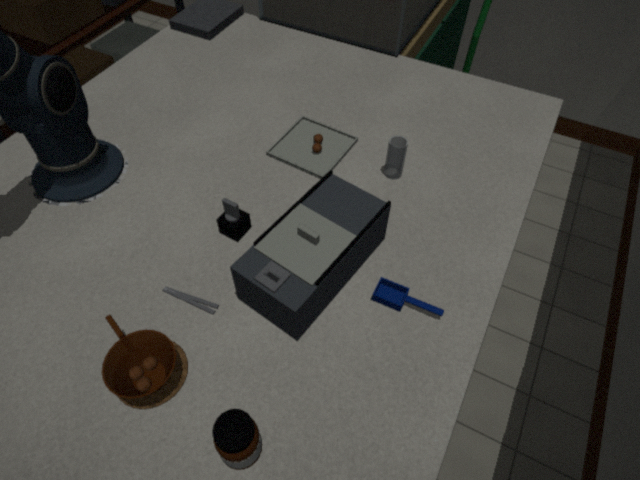

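View pics/top0.png

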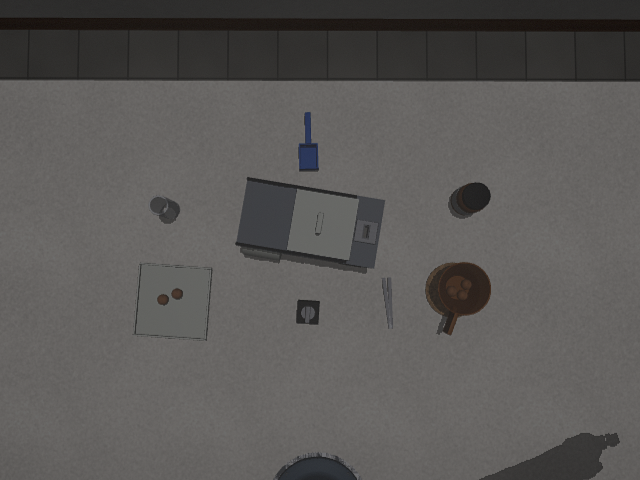

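```bash
cat > h.py <<'E'
import numpy as np, cv2
from plant import robot
def grab(n,k=4):
    fs=[robot.grab_frame(n) for _ in range(k)]
    f=fs[0]; f["image"]=np.mean([g["image"] for g in fs],0).astype(np.uint8)
    f["range_z"]=np.median([g["range_z"] for g in fs],0); return f
def ray(f,u,v,z):   # pixel -> world point on plane z
    d=f["R"].T@np.array([(u-f["cx"])/f["fx"],(v-f["cy"])/f["fy"],1.]); c=-f["R"].T@f["t"]
    return c+d*(z-c[2])/d[2]
def proj(f,X):
    p=f["R"]@np.asarray(X)+f["t"]; return np.array([f["fx"]*p[0]/p[2]+f["cx"],f["fy"]*p[1]/p[2]+f["cy"]])
def cloud(f):
    v,u=np.mgrid[:480,:640]; z=f["range_z"]
    P=np.stack([(u-f["cx"])/f["fx"]*z,(v-f["cy"])/f["fy"]*z,z],-1)-f["t"]
    return P@f["R"]
def tri(fa,pa,fb,pb):  # two-view triangulation
    P=[np.array([[f["fx"],0,f["cx"]],[0,f["fy"],f["cy"]],[0,0,1]])@np.c_[f["R"],f["t"]] for f in(fa,fb)]
    X=cv2.triangulatePoints(P[0],P[1],np.float64(pa).reshape(2,1),np.float64(pb).reshape(2,1)); return (X[:3]/X[3]).ravel()
def crop(f,x0,y0,x1,y1,s,name,g=2.0):
    im=np.clip(f["image"][y0:y1,x0:x1,::-1].astype(float)*g,0,255).astype(np.uint8)
    cv2.imwrite(name,cv2.resize(im,None,fx=s,fy=s,interpolation=cv2.INTER_CUBIC))
E
python3 - <<'E'
from h import *
for n in("top","scene"):
    f=grab(n); np.savez(f"pics/{n}1.npz",**f)
    if n=="top":
        crop(f,230,170,390,290,5,"pics/a.png")
        C=cloud(f)
        for u,v in[(340,222),(265,215),(320,222),(366,222),(373,250),(308,312),(500,380),(173,320),(177,294),(163,300),(300,305)]: print((u,v),C[v,u].round(4))
    else: crop(f,215,170,395,305,4,"pics/b.png")
E
```

```text
(340, 222) [ 0.6429 -0.0482  0.118 ]
(265, 215) [0.6582 0.1133 0.112 ]
(320, 222) [ 0.6409 -0.0052  0.1416]
(366, 222) [ 0.6434 -0.1044  0.1138]
(373, 250) [ 0.5832 -0.1197  0.1109]
(308, 312) [0.4483 0.0203 0.0913]
(500, 380) [ 2.818e-01 -4.287e-01  1.000e-04]
(173, 320) [0.4211 0.3381 0.0031]
(177, 294) [0.4832 0.3233 0.0266]
(163, 300) [0.4695 0.3549 0.0277]
(300, 305) [0.4601 0.0392 0.049 ]
```

View pics/a.png

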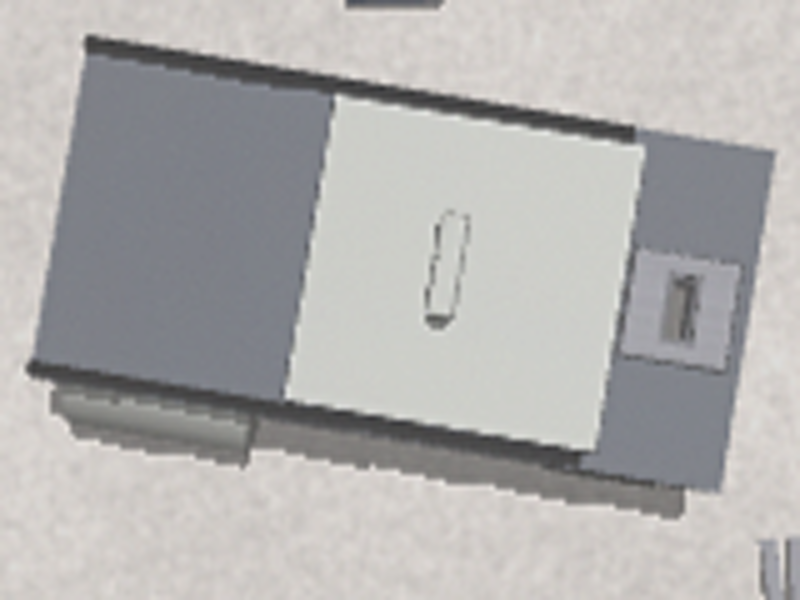

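View pics/b.png

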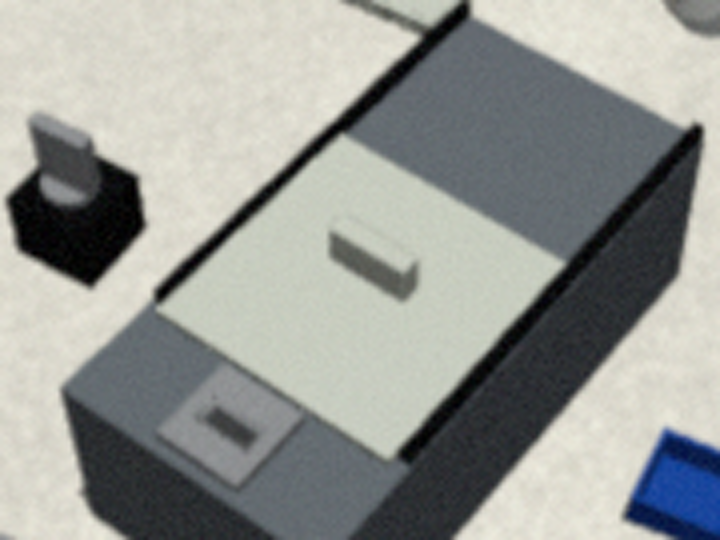

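```bash
cat > m.py <<'E'
from h import *
ft,fs=[dict(np.load(f"pics/{n}1.npz")) for n in("top","scene")]
def rect(f,m,z):
    "min-area rect of a pixel mask, its hull cast on plane z; returns centre, sides, angle of long side"
    v,u=np.nonzero(m); P=np.array([ray(f,a,b,z)[:2] for a,b in zip(u,v)])
    (c,wh,a)=cv2.minAreaRect((P*1000).astype(np.float32)); 
    if wh[0]<wh[1]: a+=90
    return np.array(c)/1000,np.round(np.sort(wh),1),(a+90)%180-90
for n,f in(("top",ft),("scene",fs)):
    C=cloud(f); X,Y,Z=C[...,0],C[...,1],C[...,2]; im=f["image"].astype(int)
    R,G,B=im[...,0],im[...,1],im[...,2]; g=im.mean(-1)
    reg=lambda x0,x1,y0,y1,z0,z1:(X>x0)&(X<x1)&(Y>y0)&(Y<y1)&(Z>z0)&(Z<z1)
    big=lambda m:(lambda l,s:l==1+np.argmax(s[1:,4]))(*cv2.connectedComponentsWithStats(m.astype(np.uint8))[1:3])
    m=big(reg(.5,.78,-.2,.2,.113,.145)&(g>np.percentile(g[reg(.5,.78,-.2,.2,.114,.122)],60)*.8)&(B<R+12)); print(n,"cover",rect(f,m&(Z<.124),.116),m.sum())
    m=big(reg(.5,.78,-.1,.1,.131,.15)); print("grip",rect(f,m,.140),np.median(Z[m]))
    m=big(reg(.4,.5,-.03,.08,.083,.11)); print("key",rect(f,m,.091),np.median(Z[m]),m.sum())
    m=big(reg(.4,.5,-.03,.08,.04,.06)&(g<60)); print("stand",rect(f,m,.045),np.median(Z[m]))
    m=big(reg(.5,.7,-.2,-.06,.06,.125)&(g<45)); print("slot?",m.sum())
    m=reg(.25,.7,-.5,-.2,.008,.11)&(R>B*1.5)&(R>40); mb=big(m); print("cup",mb.sum(),Z[mb].max())
    m=reg(.35,.6,.22,.45,.008,.04)&(R>B*1.4)
    _,l,s,c=cv2.connectedComponentsWithStats(m.astype(np.uint8))
    for i in range(1,len(s)):
        if s[i,4]>10: print("ball",s[i,4],c[i].round(1),ray(f,*c[i],.0165).round(4),Z[l==i].max().round(4))
crop(ft,415,250,515,345,6,"pics/c.png",2.5); crop(fs,85,300,205,410,6,"pics/d.png",2.5)
a=np.vstack([cv2.resize(f["image"][y:y+40,x:x+60,::-1],(600,290),interpolation=cv2.INTER_CUBIC)*2 for f,x,y in((ft,338,212),(fs,243,252))]); cv2.imwrite("pics/e.png",a)
E
python3 m.py
```

```text
top cover (array([ 0.63849774, -0.01088223]), array([132.8, 135.5]), 80.62646484375) 3849
grip (array([ 0.63901776, -0.00274921]), array([11.8, 43.7]), -9.352821350097656) 0.1405261915067236
key (array([0.44398395, 0.02250118]), array([ 8.7, 34.7]), 0.15101724863052368) 0.09158399530177197 78
stand (array([0.44350677, 0.0223078 ]), array([49.7, 50.2]), -3.3793487548828125) 0.04575849071368057
slot? 17
cup 1519 0.0838455364335628
ball 74 [176.4 293.1] [0.4847 0.3274 0.0165] 0.0313
ball 76 [162.4 298.9] [0.4712 0.3597 0.0165] 0.0308
scene cover (array([ 0.63878015, -0.01283773]), array([132.1, 134.4]), 80.5519027709961) 4000
grip (array([ 0.64202197, -0.00849304]), array([16. , 45.7]), -9.233741760253906) 0.13853035721257503
key (array([0.44671078, 0.0166699 ]), array([14. , 37.9]), -4.254692077636719) 0.08932724786325712 89
stand (array([0.4450296 , 0.01831512]), array([52.1, 52.2]), 86.01705169677734) 0.04398893475019282
slot? 1146
cup 2018 0.0797817408431953
ball 135 [317.2 143. ] [0.4783 0.3411 0.0165] 0.0286
```

View pics/c.png

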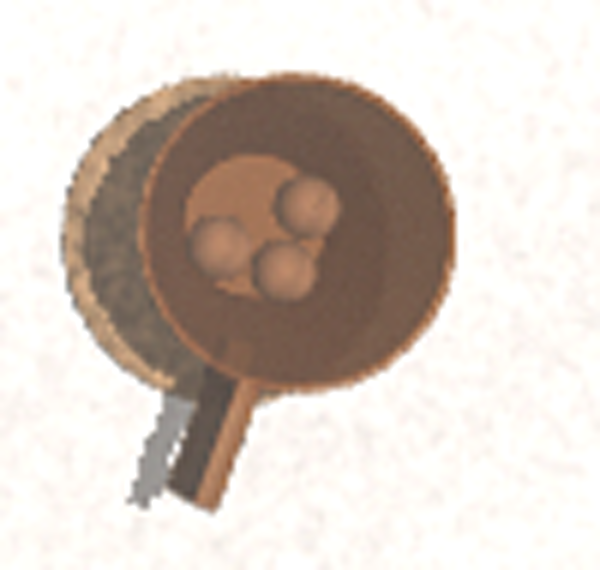

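View pics/e.png

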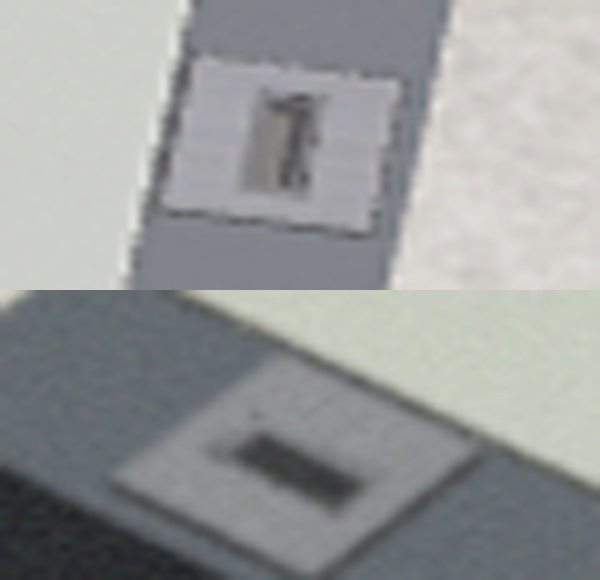

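```bash
cat > m2.py <<'E'
from h import *
ft,fs=[dict(np.load(f"pics/{n}1.npz")) for n in("top","scene")]
for n,f,p in(("top",ft,(366.4,231.7)),("scene",fs,(272.0,276.8))): print(n,"slot",ray(f,*p,.114).round(4))
print("tri slot",tri(ft,(366.4,231.7),fs,(272.0,276.8)).round(4))
for n,f in(("top",ft),("scene",fs)):
    C=cloud(f); X,Y,Z=C[...,0],C[...,1],C[...,2]; im=f["image"].astype(int); R,B=im[...,0],im[...,2]
    # rim: amber pixels high up -> ellipse/circle fit
    m=((X>.25)&(X<.75)&(Y>-.6)&(Y<-.2)&(Z>.055)&(Z<.1)&(R>B*1.25)).astype(np.uint8)
    v,u=np.nonzero(m); 
    rim=m&(Z>.062)&(Z<.075); v,u=np.nonzero(rim); P=np.array([ray(f,a,b,.069)[:2] for a,b in zip(u,v)])
    c=P.mean(0)
    for _ in range(30):   # circle fit on points near 58 mm
        d=P-c; r=np.linalg.norm(d,axis=1); k=abs(r-.058)<(.006 if _>10 else .02); A=np.c_[2*P[k],np.ones(k.sum())]; s=np.linalg.lstsq(A,(P[k]**2).sum(1),rcond=None)[0]; c=s[:2]
    print(n,"rim",c.round(4),np.sqrt(s[2]+c@c).round(4),k.sum(),"z",np.median(Z[rim>0]).round(4))
    h=(Z>.073)&(Z<.09)&(m>0)&(np.hypot(X-c[0],Y-c[1])>.05); v,u=np.nonzero(h); P=np.array([ray(f,a,b,.079)[:2] for a,b in zip(u,v)])
    print("handle top",len(P),P.mean(0).round(4),cv2.minAreaRect((P*1000).astype(np.float32)),np.median(Z[h]), np.degrees(np.arctan2(*(P.mean(0)-c)[::-1])))
    k=(Z>.132)&(Z<.15)&(X>.5)&(X<.75)&(abs(Y)<.05); v,u=np.nonzero(k); 
    t=(Z>.1365)&k; v,u=np.nonzero(t); p=np.array([u.mean(),v.mean()]); print("bar px",p,ray(f,*p,.140).round(4))
    t=(Z>.0865)&(Z<.1)&(X>.4)&(X<.5)&(abs(Y)<.06); v,u=np.nonzero(t); p=np.array([u.mean(),v.mean()]); print("key px",p,ray(f,*p,.091).round(4))
E
python3 m2.py
```

```text
top slot [ 0.6224 -0.1052  0.114 ]
scene slot [ 0.6243 -0.1073  0.114 ]
tri slot [ 0.6228 -0.1055  0.1105]
top rim [ 0.4991 -0.3266] 0.056 472 z 0.0687
handle top 196 [ 0.5493 -0.3122] ((565.8108520507812, -325.26190185546875), (47.47612380981445, 338.1464538574219), 84.41978454589844) 0.07824987489560445 16.005662518121756
bar px [318.86554622 222.85714286] [ 0.6392 -0.0028  0.14  ]
key px [307.12820513 314.32051282] [0.4433 0.0222 0.091 ]
scene rim [ 0.5004 -0.329 ] 0.0562 772 z 0.0678
handle top 375 [ 0.5981 -0.336 ] ((565.4300537109375, -335.8352355957031), (61.04533386230469, 340.9031677246094), 83.73807525634766) 0.0773467405683456 -4.066584053491244
bar px [307.64122137 231.07633588] [ 0.6407 -0.0066  0.14  ]
key px [229.55714286 202.74285714] [0.4458 0.0184 0.091 ]
```

```bash
cat >> h.py <<'E'
PI=np.pi; FY=np.radians(-9.4); LOCK=np.array([.6231,-.1062]); FX=np.array([np.cos(FY),np.sin(FY)]); FYv=np.array([-np.sin(FY),np.cos(FY)])
def down(a): return [PI,0,a]
def st(msg=""):
    s=robot.sense(); print(msg,"t%.1f"%s["t"],"tcp",s["tcp_pos"].round(4),"rot",s["tcp_rot"].round(3),"F",s["wrist_force"].round(1),"T",s["torque"].round(2),"op",round(float(s["opening"]),3)); return s
E
python3 - <<'E'
from h import *
ft,fs=[dict(np.load(f"pics/{n}1.npz")) for n in("top","scene")]
for n,f in(("top",ft),("scene",fs)):
    C=cloud(f); X,Y,Z=C[...,0],C[...,1],C[...,2]; im=f["image"].astype(int); R,B=im[...,0],im[...,2]
    c=np.array([.4991,-.3266]) if n=="top" else np.array([.5004,-.329])
    h=(Z>.073)&(Z<.086)&(R>B*1.25)&(X<.455)&(X>.36)&(Y>-.37)&(Y<-.25); v,u=np.nonzero(h); P=np.array([ray(f,a,b,.079)[:2] for a,b in zip(u,v)])
    print(n,len(P),P.mean(0).round(4),cv2.minAreaRect((P*1000).astype(np.float32)),np.degrees(np.arctan2(*(c-P.mean(0))[::-1])))
for nm,p,a in(("key",(.4444,.0212,.07),-92),("key",(.4444,.0212,.07),88),("lock",(*LOCK,.139),-99.4),("lock",(*LOCK,.139),80.6),("turned",(*LOCK,.139),.4),("turned",(*LOCK,.139),-179.6),("bar",(.6395,-.0045,.13),-99.4),("bar",(.6395,-.0045,.13),80.6)):
    q=robot.inverse_kinematics(list(p),down(np.radians(a))); print(nm,a,None if q is None else np.round(q,2))
E
```

```text
top 105 [ 0.4233 -0.298 ] ((423.0645446777344, -297.93658447265625), (10.056952476501465, 49.97552490234375), 70.05223846435547) -20.688111151597294
scene 156 [ 0.4251 -0.3003] ((424.8381652832031, -300.0672607421875), (8.99809455871582, 54.42825698852539), 68.96166229248047) -20.89844304012281
key -92 [ 0.31  0.41 -0.54  2.19  0.35  0.62 -2.09]
key 88 [ 0.67  0.57 -1.03  2.18  0.72  0.78  0.71]
lock -99.4 [ 0.32  0.52 -0.29  1.73  0.18  0.92 -1.79]
lock 80.6 [ 0.63  0.62 -0.76  1.71  0.5   1.01  1.1 ]
turned 0.4 [ 0.56  0.59 -0.66  1.71  0.42  0.98 -0.24]
turned -179.6 [-0.6   0.77  1.11  1.78 -0.77  1.1  -2.36]
bar -99.4 [ 0.25  0.56 -0.43  1.71  0.28  0.93 -2.03]
bar 80.6 [ 0.52  0.68 -0.86  1.7   0.59  1.04  0.87]
```

```bash
python3 - <<'E'
from h import *
K=np.array([.4444,.0212]); a=np.radians(88)
robot.grip(.6,60)
robot.goto([*K,.16],down(a)); st("above")
hit=robot.move_straight([*K,.070],vel=.06,contact_N=8); st(f"down {hit}")
robot.grip(0.0,60); st("gripped")
robot.move_straight([*K,.20],vel=.1); st("lifted")
b=np.radians(80.6)
robot.goto([*LOCK,.20],down(b)); st("over lock")
f=grab("top",3); crop(f,230,170,390,290,5,"pics/f1.png")
g=grab("scene",3); crop(g,215,170,395,305,4,"pics/f2.png")
E
```

```text
above t3.5 tcp [0.4447 0.0204 0.1599] rot [-3.142  0.     1.534] F [-0.4 -0.4  0.1] T [-0.01  0.01 -0.01] op 0.603
down False t5.2 tcp [0.4446 0.0212 0.0703] rot [3.141 0.    1.536] F [ 0.6 -0.7 -1. ] T [-0.01 -0.01  0.04] op 0.6
gripped t5.6 tcp [0.4445 0.0212 0.0702] rot [3.141 0.    1.536] F [-1.  -0.7  3.7] T [-0.04  0.15  0.02] op 0.103
lifted t7.1 tcp [0.444  0.0211 0.1995] rot [-3.14  -0.     1.536] F [-0.4  0.8 -0.8] T [-0.01 -0.02  0.01] op 0.109
over lock t8.0 tcp [ 0.6221 -0.1043  0.1999] rot [-3.140e+00 -1.000e-03  1.409e+00] F [-0.4  1.  -1.1] T [ 0.   -0.09  0.  ] op 0.11
```

View pics/f2.png

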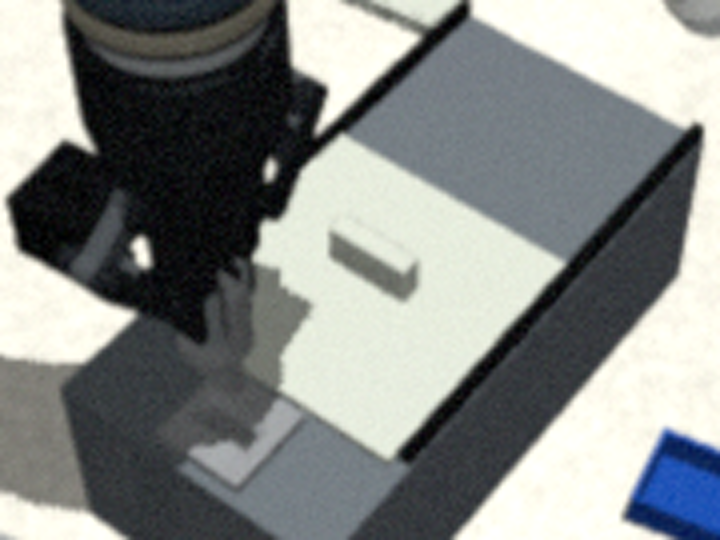

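The key hangs from the jaws (about (230,300) in the crop) just over the lock plate. I'll lower it by feel.

```bash
python3 - <<'E'
from h import *
robot.move_straight([*LOCK,.176],vel=.04); robot.sleep(.5); st("near")
offs=[(0,0)]+[(r*np.cos(t),r*np.sin(t)) for r in(.0015,.003) for t in np.arange(0,2*PI,PI/3)]
for o in offs:
    p=LOCK+o[0]*FX+o[1]*FYv
    if o!=(0,0): robot.move_straight([*p,.174],vel=.04)
    hit=robot.move_straight([*p,.141],vel=.03,contact_N=12); s=st(f"{np.round(o,4)} {hit}")
    if s["tcp_pos"][2]<.152: break
hit=robot.move_straight([*p,.1375],vel=.015,contact_N=20); st(f"seat {hit}")
E
```

```text
near t9.5 tcp [ 0.6231 -0.1062  0.1761] rot [3.141 0.    1.407] F [-0.1 -0.6 -1. ] T [ 0.02 -0.06  0.01] op 0.108
[0 0] True t10.1 tcp [ 0.6232 -0.1057  0.1647] rot [-3.142e+00 -1.000e-03  1.407e+00] F [-0.5  1.5 -0.6] T [ 0.27 -0.08 -0.  ] op 0.11
[0.0015 0.    ] True t11.0 tcp [ 0.6248 -0.106   0.1652] rot [-3.141 -0.     1.407] F [-0.8  0.4 -0.4] T [ 0.26 -0.08  0.01] op 0.105
[0.0008 0.0013] False t12.6 tcp [ 0.6242 -0.105   0.1413] rot [-3.141  0.     1.406] F [-0.1  0.2 -0.9] T [-0.06 -0.01  0.03] op 0.105
seat False t13.0 tcp [ 0.6245 -0.105   0.1392] rot [-3.141e+00  1.000e-03  1.406e+00] F [-2.5 -1.4  7. ] T [-0.07  0.57 -0.04] op 0.109
```

```bash
python3 - <<'E'
from h import *
b=np.radians(80.6); P=[.6242,-.1050,.1385]
robot.grip(0,110)
for d in(.35,.7,1.05,1.3,1.42):
    n=5
    for k in range(1): robot.move_straight(P,vel=.05,attitude=down(b-d))
    robot.sleep(.15); st(f"turn {d}")
E
```

```text
turn 0.35 t13.9 tcp [ 0.6249 -0.105   0.1393] rot [ 3.140e+00 -1.000e-03  1.058e+00] F [1.1 0.6 5.4] T [-0.16 -0.08 -0.01] op 0.101
turn 0.7 t14.5 tcp [ 0.6245 -0.1056  0.1393] rot [3.14  0.    0.707] F [-0.2 -1.3  6.6] T [-0.34  0.22 -0.05] op 0.1
turn 1.05 t15.2 tcp [ 0.6239 -0.106   0.1393] rot [3.14e+00 1.00e-03 3.57e-01] F [-3.1 -2.1  8.8] T [-0.43  0.56  0.01] op 0.101
turn 1.3 t15.7 tcp [ 0.6235 -0.1062  0.1393] rot [3.14e+00 2.00e-03 1.07e-01] F [-2.4 -2.1  9. ] T [-0.43  0.78 -0.02] op 0.099
turn 1.42 t16.1 tcp [ 0.6233 -0.1062  0.1393] rot [ 3.139e+00  2.000e-03 -1.300e-02] F [-3.1 -2.1  9.3] T [-0.54  0.93 -0.03] op 0.099
```

```bash
python3 - <<'E'
from h import *
robot.grip(.5,60); s=st(); p=s["tcp_pos"]
robot.move_straight([p[0],p[1],.22],vel=.15)
B=np.array([.640,-.0045]); b=np.radians(80.6)
robot.goto([*B,.20],down(b))
hit=robot.move_straight([*B,.131],vel=.08,contact_N=8); st(f"at bar {hit}")
robot.grip(0,80); robot.sleep(.2); st("bar gripped")
for d in(.03,.119):
    hit=robot.move_straight([*(B+d*FYv),.131],vel=.05,contact_N=30); st(f"slide {d} {hit}")
robot.grip(.5); e=robot.sense()["tcp_pos"]; robot.move_straight([e[0],e[1],.22]); st("up")
robot.goto([.45,.2,.3],down(b))
f=grab("top",3); np.savez("pics/top2.npz",**f); g=grab("scene",3); np.savez("pics/scene2.npz",**g)
a=np.hstack([np.clip(x["image"][90:390,90:490,::-1].astype(float)*2,0,255).astype(np.uint8) for x in(f,g)]); cv2.imwrite("pics/g.png",a)
E
```

```text
t16.6 tcp [ 0.6241 -0.1048  0.1381] rot [-3.141e+00  1.000e-03 -1.300e-02] F [ 0.  -0.3 -0. ] T [ 0.    0.04 -0.01] op 0.501
at bar False t19.3 tcp [ 0.6404 -0.0042  0.1316] rot [ 3.141 -0.     1.407] F [-1.1 -0.3  0.5] T [-0.04 -0.02  0.03] op 0.501
bar gripped t19.9 tcp [ 0.6404 -0.0035  0.1318] rot [ 3.140e+00 -1.000e-03  1.407e+00] F [0.1 3.6 5. ] T [ 0.55  0.04 -0.07] op 0.121
slide 0.03 False t20.6 tcp [0.6452 0.0246 0.1318] rot [3.141e+00 1.000e-03 1.406e+00] F [-1.7  0.7  7. ] T [ 0.11  0.29 -0.02] op 0.119
slide 0.119 False t22.5 tcp [0.6596 0.111  0.1318] rot [3.141 0.004 1.406] F [-3.  -2.6  8.2] T [-0.38  0.46  0.01] op 0.118
up t23.7 tcp [0.6588 0.1122 0.2191] rot [-3.140e+00  1.000e-03  1.407e+00] F [ 0.1  0.2 -0.7] T [-0.   -0.04 -0.03] op 0.506
```

View pics/g.png

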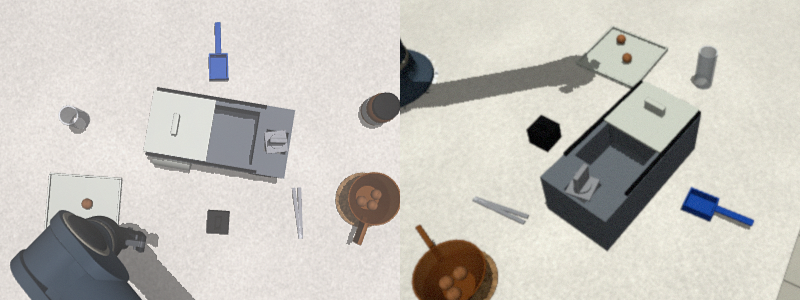

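```bash
cat >> h.py <<'E'
HOP=np.array([.6405,-.0045])
def balls(x0=.36,x1=.6,y0=.22,y1=.45,zc=.0165):
    out={}
    for n,cor in(("top",(.0007,-.0012)),("scene",(-.0007,.0012))):
        f=grab(n,3); C=cloud(f); X,Y,Z=C[...,0],C[...,1],C[...,2]; im=f["image"].astype(int)
        m=(X>x0)&(X<x1)&(Y>y0)&(Y<y1)&(Z>zc-.01)&(Z<zc+.03)&(im[...,0]>im[...,2]*1.4)
        _,l,s,c=cv2.connectedComponentsWithStats(m.astype(np.uint8))
        out[n]=[(int(s[i,4]),(ray(f,*c[i],zc)[:2]+cor).round(4)) for i in range(1,len(s)) if s[i,4]>15]
    return out
E
python3 - <<'E'
from h import *
robot.goto([.45,-.1,.3],down(np.radians(80.6)))
print(balls())
f=grab("top",2); C=cloud(f); m=(C[...,2]>.132)&(C[...,2]<.15)&(C[...,1]>.05)&(C[...,1]<.2)&(C[...,0]>.55); v,u=np.nonzero(m); print("bar",ray(f,u.mean(),v.mean(),.14))
E
```

```text
{'top': [(72, array([0.4854, 0.3262])), (73, array([0.438 , 0.3837]))], 'scene': [(61, array([0.4371, 0.383 ])), (66, array([0.4842, 0.3266]))]}
bar [0.65793876 0.11109393 0.14      ]
```

```bash
python3 - <<'E'
from h import *
h=np.radians(80.6)
for k,(p,a) in enumerate((([.4848,.3264],np.radians(40)),([.4376,.3834],np.radians(40)))):
    robot.grip(.5,30)
    robot.goto([*p,.12],down(a)); robot.move_straight([*p,.06],vel=.15)
    hit=robot.move_straight([*p,.0175],vel=.06,contact_N=8); st(f"ball {hit}")
    robot.grip(0,30); st("grip")
    robot.move_straight([*p,.22],vel=.2); s=st("lift")
    if s["opening"]<.15: print("missed"); break
    off=(-.02,.02)[k]*FX
    robot.goto([*(HOP+off),.22],down(h)); robot.move_straight([*(HOP+off),.11],vel=.15)
    st("in"); robot.grip(.5); robot.move_straight([*(HOP+off),.22],vel=.2)
robot.goto([.45,-.1,.3],down(h)); print(balls()); st()
f=grab("top",3); crop(f,230,160,390,280,4,"pics/h.png")
print([np.round(robot.inverse_kinematics(p,o),2) if robot.inverse_kinematics(p,o) is not None else None for p,o in (([.4242,-.2992,.06],[0,1.3,-.36]),([.4242,-.2992,.06],[PI,1.57-.5,-.36]))])
E
```

```text
ball False t29.8 tcp [0.4849 0.3267 0.0176] rot [-3.141 -0.     0.698] F [ 0.3 -0.5 -0.5] T [-0.02  0.01  0.02] op 0.501
grip t30.1 tcp [0.485  0.3266 0.018 ] rot [ 3.141e+00 -1.000e-03  6.980e-01] F [-0.2 -0.5  2.4] T [ 0.01  0.06 -0.01] op 0.269
lift t31.3 tcp [0.4843 0.3257 0.2187] rot [-3.142e+00  2.000e-03  6.980e-01] F [ 0.8 -1.  -0.7] T [0.03 0.02 0.02] op 0.263
in t33.5 tcp [ 0.6215 -0.0007  0.111 ] rot [ 3.140e+00 -1.000e-03  1.407e+00] F [-0.1 -0.8  0.2] T [ 0.03  0.01 -0.  ] op 0.265
ball False t37.8 tcp [0.4376 0.3837 0.0177] rot [-3.141 -0.     0.698] F [-0.   0.2  0. ] T [-0.   -0.01  0.01] op 0.497
grip t38.1 tcp [0.4378 0.3837 0.018 ] rot [-3.142e+00 -1.000e-03  6.980e-01] F [-0.8 -0.4  1.6] T [-0.06  0.05  0.01] op 0.268
lift t39.2 tcp [0.4372 0.3826 0.2187] rot [3.141e+00 2.000e-03 6.980e-01] F [ 0.  -0.4 -0.8] T [-0.04  0.03 -0.02] op 0.263
in t41.8 tcp [ 0.661  -0.0072  0.1111] rot [ 3.140e+00 -1.000e-03  1.407e+00] F [0.2 0.8 0.3] T [ 0. -0.  0.] op 0.265
{'top': [], 'scene': []}
 t44.0 tcp [ 0.4505 -0.0995  0.2999] rot [-3.142e+00 -1.000e-03  1.408e+00] F [-0.5  0.   0.7] T [ 0.01 -0.04 -0.05] op 0.503
[array([ 1.26,  1.44, -0.44,  2.42,  4.11,  1.95,  0.85]), array([ 0.7 ,  1.01, -0.37,  1.42,  0.27,  1.86, -0.14])]
```

View pics/h.png

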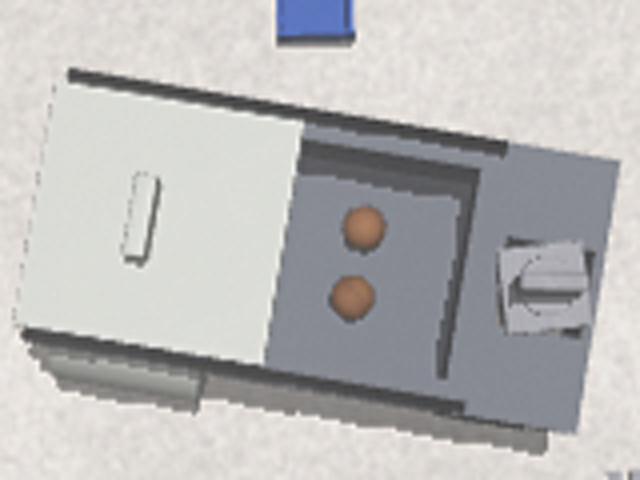

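```bash
cat >> h.py <<'E'
from scipy.spatial.transform import Rotation as Ro
CUP=np.array([.4998,-.3278,.004]); CY=np.radians(-20.6); GR=np.array([-.086,0,.056])
def tool_in_cup(th,sg):
    z=np.array([np.cos(th),0,-np.sin(th)]); x=np.array([0,sg,0.]); return np.c_[x,np.cross(z,x),z]
def cup_to_tcp(Rc,pc,th,sg):
    Rt=Rc@tool_in_cup(th,sg); return (pc+Rc@GR+.008*Rt[:,2]), Ro.from_matrix(Rt).as_euler("xyz")
def pour_pose(phi,psi,tau,lip):   # cup pose with its low rim point at lip, tipped by tau towards phi
    A=(Ro.from_euler("z",phi)*Ro.from_euler("y",tau)).as_matrix()
    return A@Ro.from_euler("z",psi).as_matrix(), np.asarray(lip)-A@np.array([.06,0,.065])
def ik(p,o):
    try: return robot.inverse_kinematics(list(p),list(o))
    except Exception: return None
E
python3 - <<'E'
from h import *
res=[]; R0=Ro.from_euler("z",CY).as_matrix()
for th in np.radians([20,35,50]):
  for sg in(1,-1):
    q0=ik(*cup_to_tcp(R0,CUP,th,sg))
    if q0 is None: print("no grasp",th,sg); continue
    for d in range(4):
      phi=FY+d*PI/2; dv=np.array([np.cos(phi),np.sin(phi)])
      for psi in np.radians(np.arange(-180,180,30)):
        qs=[q0]
        for tau,z in((0,.25),(30,.25),(60,.23),(60,.165),(75,.165),(90,.165),(105,.165),(120,.165)):
            q=ik(*cup_to_tcp(*pour_pose(phi,psi,np.radians(tau),[*(HOP-.025*dv),z]),th,sg))
            if q is None: break
            qs.append(q)
        if len(qs)>=7:
            Q=np.array(qs); res.append((9-len(qs),abs(np.diff(Q[1:],axis=0)).max(),np.degrees(th),sg,d,np.degrees(psi),abs(Q[1]-Q[0]).max(),Q))
res.sort(key=lambda r:(r[0],r[1]))
print(len(res))
for r in res[:14]: print(np.round(r[:7],2), "q0",r[7][0].round(2),"qend",r[7][-1].round(2))
E
```

```text
no grasp 0.3490658503988659 1
no grasp 0.3490658503988659 -1
no grasp 0.6108652381980153 1
no grasp 0.6108652381980153 -1
no grasp 0.8726646259971648 1
no grasp 0.8726646259971648 -1
0
```

```bash
cat > s.py <<'E'
from h import *
import time; t0=time.time()
res=[]; R0=Ro.from_euler("z",CY).as_matrix(); best={}
for thd in (55,65,75,90,105,120):
  th=np.radians(thd)
  for sg in(1,-1):
    q0=ik(*cup_to_tcp(R0,CUP,th,sg))
    if q0 is None: print("no grasp",thd,sg); continue
    for d in range(8):
      phi=FY+d*PI/4; dv=np.array([np.cos(phi),np.sin(phi)])
      for psi in np.radians(np.arange(-180,180,20)):
        qs=[]
        for tau,z in((110,.17),(90,.17),(75,.17),(60,.17),(60,.23),(30,.25),(0,.25)):
            q=ik(*cup_to_tcp(*pour_pose(phi,psi,np.radians(tau),[*(HOP-.025*dv),z]),th,sg))
            if q is None: break
            qs.append(q)
        k=(thd,sg); best[k]=max(best.get(k,0),len(qs))
        if len(qs)>=7:
            Q=np.array([q0]+qs[::-1]); res.append((abs(np.diff(Q[1:],axis=0)).max(),thd,sg,d,np.degrees(psi),abs(Q[1]-Q[0]).max(),Q))
res.sort(key=lambda r:r[0])
print(len(res),best,time.time()-t0)
for r in res[:16]: print(np.round(r[:6],2), "q0",r[6][0].round(2),"q1",r[6][1].round(2),"qend",r[6][-1].round(2))
E
timeout 560 python3 s.py
```

```text
no grasp 65 -1
890 {(55, 1): 7, (55, -1): 7, (65, 1): 7, (75, 1): 7, (75, -1): 7, (90, 1): 7, (90, -1): 7, (105, 1): 7, (105, -1): 7, (120, 1): 7, (120, -1): 7} 287.79824662208557
[   0.24   55.     -1.      6.   -100.      2.21] q0 [ 1.28  0.55 -0.79  2.41  2.52  0.34  2.55] q1 [ 0.27  1.03 -0.87  0.86  0.32  1.96  0.82] qend [ 0.67  1.62 -1.37  0.97 -0.42  1.82  1.74]
[   0.26   55.     -1.      6.   -120.      2.34] q0 [ 1.28  0.55 -0.79  2.41  2.52  0.34  2.55] q1 [ 0.42  0.96 -0.88  1.02  0.18  1.76  0.56] qend [ 0.68  1.7  -1.35  1.04 -0.55  1.79  1.51]
[   0.28   75.     -1.      6.   -120.      1.41] q0 [ 0.15  0.45  0.52  2.26 -0.91  0.35 -0.5 ] q1 [ 0.43  0.81 -0.89  1.22  0.38  1.5   0.51] qend [ 0.87  1.68 -1.36  1.3  -0.5   1.37  1.52]
[   0.28   55.     -1.      6.   -140.      2.47] q0 [ 1.28  0.55 -0.79  2.41  2.52  0.34  2.55] q1 [ 0.56  0.87 -0.87  1.22  0.06  1.52  0.35] qend [ 0.72  1.76 -1.29  1.17 -0.69  1.71  1.31]
[  0.29 105.     1.     7.   140.     1.16] q0 [ 1.13  0.75 -0.87  1.88  0.61  1.12  1.17] q1 [ 0.64  0.63 -1.18  1.71  0.81  1.41  2.32] qend [ 0.7
[... 1443 characters left out ...]
  0.72  2.11 -0.6   0.68 -0.82] q1 [ 0.48  0.72 -1.08  1.49  0.65  1.32  1.01] qend [ 0.62  1.58 -1.26  1.07 -0.44  1.84  1.25]
[  0.32  55.    -1.     7.   140.     2.72] q0 [ 1.28  0.55 -0.79  2.41  2.52  0.34  2.55] q1 [ 0.89  0.57 -0.91  1.74 -0.2   1.02  0.09] qend [ 0.85  1.46 -0.81  1.65 -1.03  1.74 -0.06]
[   0.32   90.     -1.      7.   -140.      1.71] q0 [-0.01  0.57  0.72  2.11 -0.6   0.68 -0.82] q1 [ 0.49  0.68 -1.    1.5   0.58  1.28  0.75] qend [ 0.62  1.53 -1.12  1.12 -0.51  1.86  1.02]
[   0.32   55.     -1.      6.   -160.      2.59] q0 [ 1.28  0.55 -0.79  2.41  2.52  0.34  2.55] q1 [ 0.69  0.75 -0.87  1.44 -0.06  1.25  0.16] qend [ 0.78  1.78 -1.21  1.36 -0.85  1.61  1.16]
```

```bash
sed -e 's/for thd in (55,65,75,90,105,120)/for thd in (75,90,105)/' -e 's/np.arange(-180,180,20)/np.arange(-90,91,15)/' -e 's/for d in range(8)/for d in range(8)/' s.py > s2.py
python3 - <<'E'
s=open('s2.py').read()
s=s.replace("            q=ik(*cup_to_tcp(","            T=cup_to_tcp(").replace("[*(HOP-.025*dv),z]),th,sg))","[*(HOP-.025*dv),z]),th,sg)\n            zz=-Ro.from_euler('xyz',T[1]).as_matrix()[2,2]\n            if T[0][2]+.062*zz<.215 or T[0][2]+.2*zz<.21: break\n            q=ik(*T)")
s=s.replace("for r in res[:16]","print({(a,b,c):sum(1 for r in res if r[1:4]==(a,b,c)) for a in(75,90,105) for b in(1,-1) for c in range(8)})\nfor r in res[:14]")
open('s2.py','w').write(s)
E
timeout 570 python3 s2.py
```

```text
124 {(75, 1): 7, (75, -1): 7, (90, 1): 7, (90, -1): 7, (105, 1): 0, (105, -1): 0} 41.45092439651489
{(75, 1, 0): 0, (75, 1, 1): 0, (75, 1, 2): 7, (75, 1, 3): 5, (75, 1, 4): 6, (75, 1, 5): 5, (75, 1, 6): 9, (75, 1, 7): 6, (75, -1, 0): 0, (75, -1, 1): 0, (75, -1, 2): 9, (75, -1, 3): 9, (75, -1, 4): 5, (75, -1, 5): 1, (75, -1, 6): 5, (75, -1, 7): 4, (90, 1, 0): 0, (90, 1, 1): 0, (90, 1, 2): 4, (90, 1, 3): 3, (90, 1, 4): 6, (90, 1, 5): 0, (90, 1, 6): 7, (90, 1, 7): 7, (90, -1, 0): 0, (90, -1, 1): 0, (90, -1, 2): 7, (90, -1, 3): 7, (90, -1, 4): 5, (90, -1, 5): 0, (90, -1, 6): 3, (90, -1, 7): 4, (105, 1, 0): 0, (105, 1, 1): 0, (105, 1, 2): 0, (105, 1, 3): 0, (105, 1, 4): 0, (105, 1, 5): 0, (105, 1, 6): 0, (105, 1, 7): 0, (105, -1, 0): 0, (105, -1, 1): 0, (105, -1, 2): 0, (105, -1, 3): 0, (105, -1, 4): 0, (105, -1, 5): 0, (105, -1, 6): 0, (105, -1, 7): 0}
[ 0.34 90.    1.    7.   45.    0.54] q0 [ 1.2   0.64 -0.88  2.04  0.7   0.79  1.11] q1 [ 0.67  0.44 -1.16  1.88  0.45  1.12  0.74] qend [ 0.81  1.31 -1.07  1.31 -0.65  1.94  1.08]
[ 0.36 90.    1.    7.   30.    0.63] q0 [ 1.2   0.64 -0.8
[... 1618 characters left out ...]
   1.9 ] q0 [ 1.2   0.64 -0.88  2.04  0.7   0.79  1.11] q1 [ 0.23  0.5  -0.75  1.64  0.37  1.15 -0.79] qend [ 0.58  1.34 -1.    1.05 -0.75  1.97 -0.54]
[  0.45  90.     1.     7.   -30.     1.67] q0 [ 1.2   0.64 -0.88  2.04  0.7   0.79  1.11] q1 [ 0.27  0.48 -0.82  1.69  0.38  1.14 -0.56] qend [ 0.61  1.32 -1.    1.08 -0.76  1.98 -0.28]
[ 0.45 90.    1.    6.   45.    1.18] q0 [ 1.2   0.64 -0.88  2.04  0.7   0.79  1.11] q1 [ 0.31  0.54 -0.89  1.64  0.45  1.18 -0.07] qend [ 1.21  1.39 -1.32  1.85 -0.76  1.01  1.41]
[ 0.46 75.   -1.    3.   30.    1.42] q0 [ 0.15  0.45  0.52  2.26 -0.91  0.35 -0.5 ] q1 [ 0.48  0.92 -0.87  0.98  0.5   1.69  0.93] qend [-0.24  0.74 -0.43  1.87  1.73  1.95 -0.48]
```

```bash
cat >> h.py <<'E'
TH,SG,PHI,PSI=PI/2,1,FY+7*PI/4,np.radians(45); DV=np.array([np.cos(PHI),np.sin(PHI)])
def pour(tau,z,off=.025): return cup_to_tcp(*pour_pose(PHI,PSI,np.radians(tau),[*(HOP-off*DV),z]),TH,SG)
E
python3 - <<'E'
from h import *
for tau,z in((0,.26),(60,.25),(60,.175),(80,.175),(95,.175),(110,.175)):
    p,o=pour(tau,z); tz=Ro.from_euler("xyz",o).as_matrix()[:,2]
    A=p-np.outer([0,.1,.2,.3],tz); d=np.linalg.norm(A[:,:2]-[.624,-.105],axis=1); print(tau,A[:,2].round(3),d.round(3), A[2].round(2))
p,o=cup_to_tcp(Ro.from_euler("z",CY).as_matrix(),CUP,TH,SG); print(p,o)
robot.grip(.4,115)
robot.goto([p[0],p[1],.2],o); robot.move_straight([p[0],p[1],.1],vel=.12)
hit=robot.move_straight(p,vel=.05,contact_N=8); st(f"cup {hit}")
if not hit:
    robot.grip(0,115); robot.sleep(.2); s=st("grip")
    robot.move_straight(s["tcp_pos"]+[0,0,.03],vel=.05); st("lift")
    f=grab("top",2); g=grab("scene",2)
    a=np.hstack([np.clip(cv2.resize(x["image"][y:y+130,x0:x0+130,::-1],(400,400)).astype(float)*2,0,255).astype(np.uint8) for x,x0,y in((f,400,230),(g,70,280))]); cv2.imwrite("pics/i.png",a)
E
```

```text
0 [0.243 0.343 0.443 0.543] [0.218 0.218 0.218 0.218] [0.51 0.08 0.44]
60 [0.346 0.396 0.446 0.496] [0.173 0.086 0.011 0.088] [ 0.63 -0.1   0.45]
60 [0.271 0.321 0.371 0.421] [0.173 0.086 0.011 0.088] [ 0.63 -0.1   0.37]
80 [0.291 0.308 0.326 0.343] [0.135 0.038 0.063 0.161] [ 0.67 -0.15  0.33]
95 [0.297 0.288 0.279 0.271] [0.104 0.012 0.096 0.196] [ 0.69 -0.18  0.28]
110 [0.294 0.26  0.226 0.192] [0.073 0.025 0.117 0.21 ] [ 0.7  -0.19  0.23]
[ 0.41929888 -0.29754162  0.052     ] [3.14159265 0.         1.2112585 ]
cup False t47.4 tcp [ 0.4196 -0.2976  0.0523] rot [3.141 0.    1.211] F [1.2 0.3 0.2] T [0.02 0.07 0.02] op 0.404
grip t48.0 tcp [ 0.4194 -0.2976  0.0524] rot [3.141 0.    1.211] F [-2.6  0.7  4.9] T [0.03 0.2  0.04] op 0.105
lift t48.7 tcp [ 0.4191 -0.2977  0.0823] rot [-3.141  0.     1.211] F [-0.4  0.2 -3.2] T [-0.01  0.17 -0.05] op 0.101
```

View pics/i.png

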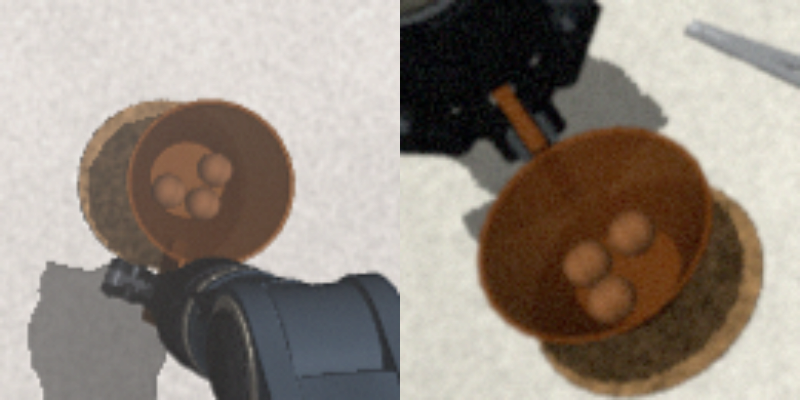

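Both views show the cup lifted level by its fin, with three balls inside. Next I carry it over and pour.

```bash
python3 - <<'E'
from h import *
s=robot.sense(); p=s["tcp_pos"]; robot.move_straight([p[0],p[1],.26],vel=.2)
def go(tau,z,vel):
    P,o=pour(tau,z); robot.move_straight(P,vel=vel,attitude=o)
try:
    go(0,.26,.2); st("over")
    for t,z,v in((30,.26,.1),(50,.25,.1),(50,.175,.1)): go(t,z,v)
    s=st("50deg"); print(s["joint_pos"].round(2))
except robot.IKError as e: print("IK",e)
for tau in(62,74,86,96,104):
    try: go(tau,.175,.05)
    except robot.IKError as e: print("IK",tau,e); break
    robot.sleep(.3)
s=st("end"); print(s["joint_pos"].round(2)); robot.sleep(.5)
f=grab("top",2); g=grab("scene",2)
a=np.hstack([np.clip(cv2.resize(x["image"][y:y+200,x0:x0+200,::-1],(400,400)).astype(float)*2,0,255).astype(np.uint8) for x,x0,y in((f,230,130),(g,200,120))]); cv2.imwrite("pics/j.png",a)
E
```

```text
over t52.1 tcp [0.5061 0.0778 0.2429] rot [-3.141e+00  1.000e-03  1.405e+00] F [ 0.4  0.2 -1.3] T [ 0.02  0.06 -0.01] op 0.099
50deg t54.2 tcp [0.524  0.0544 0.2572] rot [-2.442 -0.573  1.193] F [-0.1  0.2 -0.7] T [-0.92 -0.59 -0.03] op 0.105
[ 0.86  0.9  -1.24  1.6   0.    1.47  1.06]
end t58.8 tcp [ 0.5838 -0.0298  0.297 ] rot [-1.233 -0.757  0.385] F [-0.4  0.8 -0.6] T [-1.15 -0.77 -0.07] op 0.101
[ 0.86  1.36 -1.25  1.32 -0.48  1.85  0.98]
```

View pics/j.png

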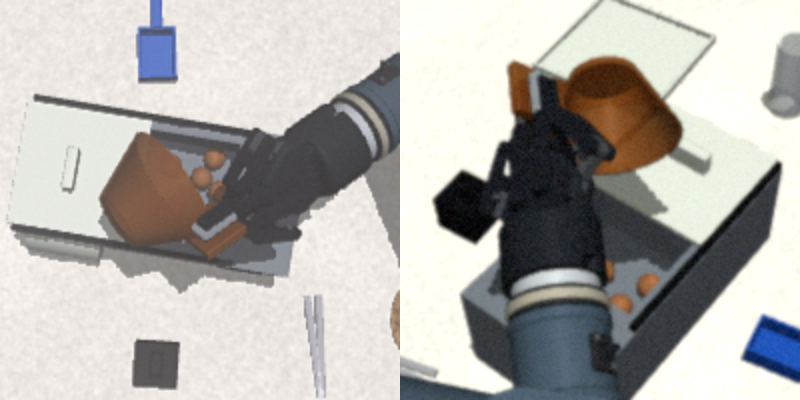

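Several balls already lie in the hopper and nothing has spilled. I'll reverse the path, set the cup back down and count.

```bash
python3 - <<'E'
from h import *
for t,z,v in((80,.19,.12),(50,.25,.15),(25,.26,.15),(0,.26,.15)):
    P,o=pour(t,z); robot.move_straight(P,vel=v,attitude=o)
p,o=cup_to_tcp(Ro.from_euler("z",CY).as_matrix(),CUP,TH,SG)
f=grab("top",2); crop(f,250,160,390,280,4,"pics/k0.png")
robot.move_straight([p[0],p[1],.26],vel=.2,attitude=o); robot.move_straight([p[0],p[1],.075],vel=.15); robot.sleep(.2); st("near mat")
hit=robot.move_straight([p[0],p[1],.0515],vel=.03,contact_N=5); st(f"set {hit}")
robot.grip(.25); robot.sleep(.2); s=st("rel"); q=s["tcp_pos"]
robot.move_straight([q[0],q[1],.2],vel=.1); 
robot.goto([.45,0.1,.3],down(np.radians(80.6))); st()
f=grab("top",3); g=grab("scene",3); np.savez("pics/top3.npz",**f); np.savez("pics/scene3.npz",**g)
a=np.hstack([np.clip(cv2.resize(x["image"][y:y+h,x0:x0+w,::-1],(400,int(400*h/w))).astype(float)*2,0,255).astype(np.uint8) for x,x0,y,w,h in((f,280,150,250,200),(g,80,170,320,256))]); cv2.imwrite("pics/k.png",a)
E
```

```text
near mat t65.7 tcp [ 0.4196 -0.2978  0.0756] rot [3.140e+00 1.000e-03 1.211e+00] F [ 0.4 -0.2 -1.6] T [ 0.05  0.11 -0.06] op 0.1
set True t66.4 tcp [ 0.4189 -0.2974  0.0524] rot [-3.14   0.     1.211] F [-0.9  0.2  4.2] T [-0.02  0.01 -0.02] op 0.102
rel t66.9 tcp [ 0.4177 -0.2971  0.0515] rot [-3.138e+00 -1.000e-03  1.211e+00] F [-0.1  0.4 -1. ] T [0.01 0.01 0.04] op 0.249
 t70.0 tcp [0.4504 0.0984 0.2995] rot [-3.141  0.     1.404] F [ 0.4 -1.5 -0.3] T [-0.05  0.01 -0.01] op 0.248
```

View pics/k.png

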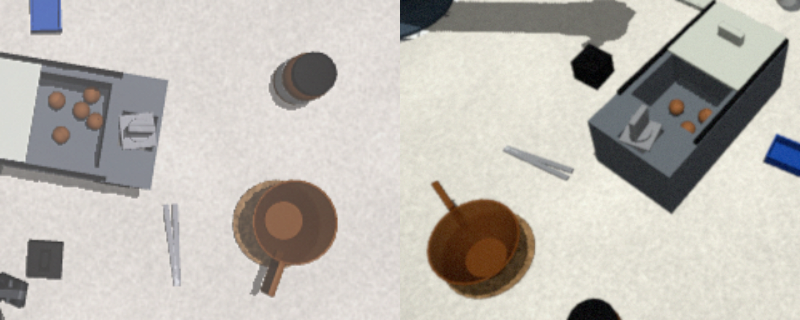

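The hopper holds five balls (three from the cup, two strays). The cup is empty and upright on its mat. Now I shut the cover and lock it.

```bash
python3 - <<'E'
from h import *
b=np.radians(80.6); B=np.array([.640,-.0040]); E=B+.116*FYv
robot.grip(.5,80)
robot.goto([*E,.20],down(b)); hit=robot.move_straight([*E,.131],vel=.08,contact_N=8); st(f"at bar {hit}")
robot.grip(0,80); robot.sleep(.2); st("gripped")
for d in(.03,-.004):
    hit=robot.move_straight([*(B+d*FYv),.131],vel=.05,contact_N=30); st(f"slide {d} {hit}")
robot.sleep(.3); st("shut")
robot.grip(.5); e=robot.sense()["tcp_pos"]; robot.move_straight([e[0],e[1],.22])
robot.goto([.45,.15,.3],down(b))
f=grab("top",3); C=cloud(f); m=(C[...,2]>.131)&(C[...,2]<.15)&(C[...,1]>-.06)&(C[...,1]<.2)&(C[...,0]>.55); v,u=np.nonzero(m); print("bar",ray(f,u.mean(),v.mean(),.14), "was .6390 -.0027")
k=(C[...,2]>.15)&(C[...,2]<.175)&(C[...,1]<-.07)&(C[...,1]>-.15)&(C[...,0]>.55)&(C[...,0]<.7); v,u=np.nonzero(k); P=np.array([ray(f,x,y,.16)[:2] for x,y in zip(u,v)]); print("key",cv2.minAreaRect((P*1000).astype(np.float32)),np.median(C[...,2][k]))
print("tray",balls())
E
```

```text
at bar False t72.6 tcp [0.6593 0.1108 0.1316] rot [ 3.141e+00 -1.000e-03  1.407e+00] F [-0.2  0.1 -0.5] T [-0.01  0.01 -0.01] op 0.5
gripped t73.2 tcp [0.6592 0.1106 0.1318] rot [ 3.141 -0.     1.407] F [-1.7 -0.7  4.5] T [-0.1   0.23 -0.04] op 0.12
slide 0.03 False t75.0 tcp [0.6451 0.0261 0.1318] rot [ 3.141e+00 -1.000e-03  1.407e+00] F [-0.4  0.4  6.3] T [ 0.23  0.21 -0.05] op 0.117
slide -0.004 False t75.9 tcp [ 0.6401 -0.0035  0.1318] rot [ 3.139 -0.008  1.409] F [1.5 7.2 1.8] T [ 1.51 -0.35 -0.18] op 0.122
shut t76.2 tcp [ 0.6401 -0.0036  0.1318] rot [ 3.139 -0.008  1.409] F [1.4 8.6 2.6] T [ 1.5  -0.38 -0.16] op 0.113
bar [ 0.63906294 -0.00275685  0.14      ] was .6390 -.0027
key ((623.0986938476562, -104.11299133300781), (8.268357276916504, 33.06309127807617), 0.11539749801158905) 0.16049738736798222
tray {'top': [], 'scene': []}
```

```bash
python3 - <<'E'
from h import *
b=np.radians(80.6); P=[.6241,-.1050]; e=b-1.41
robot.grip(.5,110)
robot.goto([*P,.22],down(e)); hit=robot.move_straight([*P,.139],vel=.08,contact_N=8); st(f"at key {hit}")
robot.grip(0,110); st("grip")
for d in(1.05,.7,.35,0,-.03):
    robot.move_straight([*P,.1385],vel=.05,attitude=down(b-d)); robot.sleep(.15); st(f"turn {d}")
robot.move_straight([*P,.1355],vel=.02,contact_N=20); st("press")
robot.grip(.5); robot.sleep(.2); s=st("rel"); robot.move_straight([*s["tcp_pos"][:2],.25],vel=.15)
robot.goto([.45,.2,.3],down(b))
f=grab("top",3); g=grab("scene",3)
for n,x in(("top",f),("scene",g)):
    C=cloud(x); k=(C[...,2]>.15)&(C[...,2]<.175)&(C[...,1]<-.07)&(C[...,1]>-.15)&(C[...,0]>.55)&(C[...,0]<.7); v,u=np.nonzero(k); Q=np.array([ray(x,a,c,.16)[:2] for a,c in zip(u,v)]); print(n,"key",cv2.minAreaRect((Q*1000).astype(np.float32)),np.median(C[...,2][k]))
a=np.hstack([np.clip(cv2.resize(x["image"][y:y+h,x0:x0+w,::-1],(400,int(400*h/w))).astype(float)*2,0,255).astype(np.uint8) for x,x0,y,w,h in((f,120,100,400,300),(g,80,100,400,300))]); cv2.imwrite("pics/l.png",a)
E
```

```text
at key False t81.4 tcp [ 0.6246 -0.1049  0.1396] rot [ 3.141e+00 -1.000e-03 -3.000e-03] F [ 0.  -0.3 -0.1] T [-0.01  0.03 -0.  ] op 0.5
grip t81.8 tcp [ 0.6238 -0.1051  0.1395] rot [ 3.141e+00  1.000e-03 -3.000e-03] F [-3.4 -0.5  4.9] T [-0.08  0.69 -0.  ] op 0.098
turn 1.05 t82.5 tcp [ 0.6247 -0.1047  0.1395] rot [ 3.141e+00 -2.000e-03  3.570e-01] F [-1.5  0.3  5.3] T [ 0.08  0.49 -0.02] op 0.096
turn 0.7 t83.1 tcp [ 0.6247 -0.1042  0.1395] rot [ 3.141e+00 -2.000e-03  7.070e-01] F [-2.1  0.1  6.4] T [0.32 0.49 0.05] op 0.1
turn 0.35 t83.8 tcp [ 0.6244 -0.104   0.1395] rot [ 3.141e+00 -2.000e-03  1.057e+00] F [-2.8  0.7  6.9] T [ 0.31  0.67 -0.03] op 0.102
turn 0 t84.4 tcp [ 0.6242 -0.1041  0.1395] rot [ 3.141e+00 -1.000e-03  1.407e+00] F [-2.6 -0.2  6.5] T [0.29 0.84 0.05] op 0.097
turn -0.03 t84.8 tcp [ 0.6241 -0.1041  0.1395] rot [ 3.141e+00 -1.000e-03  1.437e+00] F [-3.7  0.4  7.1] T [ 0.31  0.79 -0.05] op 0.101
press t85.0 tcp [ 0.6241 -0.1039  0.1395] rot [-3.141e+00  1.000e-03  1.437e+00] F [-2.5 -0.7  5.4] T [0.03 0.45 0.02] op 0.099
rel t85.7 tcp [ 0.6234 -0.1041  0.1385] rot [-3.139e+00  1.000e-03  1.437e+00] F [-0.6  0.4  1.2] T [ 0.01 -0.01 -0.01] op 0.498
top key ((623.994140625, -103.06312561035156), (10.50836181640625, 35.991981506347656), 81.74526977539062) 0.16025912183556565
scene key ((626.3499755859375, -108.7039566040039), (13.737627029418945, 38.414581298828125), 82.7008285522461) 0.15859551933076643
```

View pics/l.png

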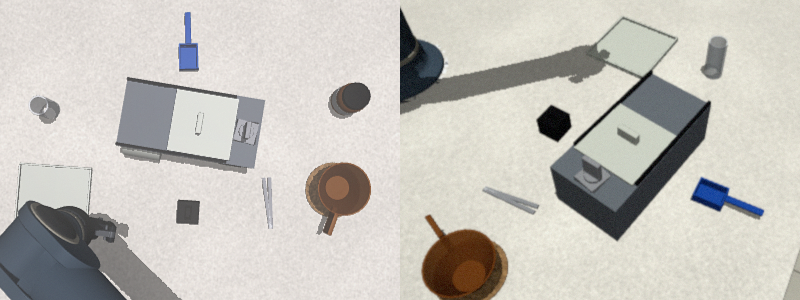

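```bash
python3 - <<'E'
from plant import robot
print(robot.close_job(), robot.sense()["t"])
E
```

```text
the job is handed in; nothing more can be done
the job is handed in; nothing more can be done
```

The feeder is refilled and locked, and the job is handed in at about 88 s of robot time.

I put the key home and unlocked the lock, then slid the cover open. The two stray balls and the three balls from the cup went into the hopper. One stray had been knocked aside, so I found it again before picking. The cup went back upright on its mat, and I shut the cover and locked it.

**Last checks:**
- **Balls:** five were in the hopper before the cover was shut. The cup and tray were empty.
- **Cover:** the grip bar was back within 0.1 mm of its starting position in the top view.
- **Key:** its top stands at 0.160 m, which is fully home. It lies along about -8°, against the feeder's -9.4°. The turn ended 0.03 rad past the locked angle to be sure of reaching the stop.
- **Bystanders:** the jar, scoop, tweezers and tube look unmoved in the last picture, judged by eye and not measured.

**What disagreed:**
- The two cameras differed by about 2 mm in y throughout, so I used the average of the two.
- The key touched the lock's rim twice before it entered, with a shift of about 1.5 mm.

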